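# Flip the stock tags to match the jar bins

### The arm

A 6-joint arm with a two-finger parallel gripper is mounted at the origin on the work surface. World frame = base frame: x ahead of the robot, y to its left, z up, the work surface at z = 0. Lengths are in mm, angles in rad, forces in N, time in s.
With the tool pointing down it reaches from about 200 to 875 mm from the base axis. Payload 3.4 kg.
Tool frame: the origin (TCP) lies on the mounting face of the last link; the fingertips stand 199 mm ahead of it and the grasp point (between the pads) lies 180 mm ahead of it; z points along the fingers, y is the direction in which the jaws open and shut (so a half turn about z gives the same grasp; the last joint's range is limited). The gripper opens to 94 mm and grips with 3 to 60 N. Pads are 16 mm wide; open, the fingers measure 119 mm over their backs; the gripper's body (75 mm by 177 mm) begins 78 mm behind the grasp point.
Start: joints at [-1.32, 0.276, 1.505, -0, 1.361, -0.121], TCP at [208.891, -535.732, 404.693] pointing down, gripper open.
Joint ranges: [-2.89, 2.89], [-0.75, 2.08], [0.22, 2.7], [-1.18, 4.32], [0.11, 2.71], [-2.7, 2.7]. Speed limits (rad/s): [2.57, 2.57, 3.14, 3.14, 3.14, 3.14].

### API

Orientations are given as a unit quaternion [x, y, z, w].
In Python, from station import arm gives the robot as it stands.
- The arm moves only by the tool carry_out, never from a script. Its arguments are lists of equal length, an entry for each row: "delta_pos": the shift along the tool's x, y, z in mm, a list of three; "delta_rot": the turn, a rotation vector about the tool's x, y, z in degrees, a list of three. In form: {"delta_pos": [[dx, dy, dz], ...], "delta_rot": [[wx, wy, wz], ...]}. A call has 1 to 10 rows; each row shifts and turns the commanded pose from where the row before left it, along the tool's axes as they then stand; what a row does not reach is not made up. A row lasts 1/12 s, in which the tool goes at most 41.7 mm and 7.16 degrees, less where a joint would pass 70% of its speed; a pose out of reach is approached as far as the arm can. A call is refused whole if a number of a shift passes 41.7 or a number of a turn 7.16, either way. A call with a gripper value outside its range is refused whole. "claw" is the closure, from 0 (fully open) to 1 (shut), set as the call begins (left out, the last holds). The fingers move at their own pace and stop on an object; "newtons" is the grip in N (left out, the last holds). Time passes only in rows, so rows that do not move let the fingers close. It gives the time, the measured TCP pose, the force and the opening at its end, in the units of the state.
- arm.get_obs(): the state, without advancing time (a new reading comes with each control period).
- arm.capture(name): name is "scene" or "side" or "wrist"; returns a dict with "img" (400x640x3 uint8, blue, green, red), "camera_matrix" (3x3 intrinsics, pixels), "R" (3x3) and "t" (3): a world point X has camera coordinates R X + t; the wrist camera has in their place "hand_eye" (4x4, takes a point from camera to tool coordinates, whose origin is the TCP and whose axes are the flange's). Camera axes: x right, y down, z forward; pixel columns grow to the right and rows downward; lengths in mm; the calibration is good to about 2 mm. A picture is of the moment at which its call begins: read the wrist's pose just before it. There is no depth.
- arm.close_job(): hands the job in, once; it reports no verdict.
The state is a dict: "time_s": time; "qpos": joint angles; "qd": joint speeds; "tau": joint torques, N m; "eef_pos": TCP position; "ee_rot": TCP orientation; "ft_force": force on the tool from outside, world axes, zero at the start; "torque": the same for the moment, N m; "opening": finger opening in mm.
Only numpy, scipy, OpenCV 4.12 (cv2) and the standard library are available. Lean on these libraries where they do the work, as an engineer would, in place of code of your own. Each camera call takes 0.05 s, during which the arm holds its last target.

### The job

The jar bins on the stock board have been restocked: with a fingertip, gently push the hinged tags over so that every full bin (a jar in both wells) has its tag leaning back towards it, disc face up, and every other bin has its tag leaning forward away from it, bar face up. Tags that already show the right face must not be turned over. Do not pick up or shift any jar or anything else on the counter.

Things in the scene. Friction and masses are not known exactly. Their poses are not given: they have to be found in the camera images.
- stock_board: plywood board on the counter, 310 x 440 x 10 mm, origin at its underside. x points from the tag row to the bin row (away from the robot), y along the rows. Five tag feet at x = -100 mm, five grey bins 130 x 76 x 30 mm at x = 85 mm, both at y = -170, -85, 0, 85, 170 mm; which foot number and which jars are where varies. A tag belongs to the bin straight behind it (same y).
- foot_1: aluminium foot of the hinged tag_1, fixed on the board, 34 (x) x 60 (y) x 52 mm with stop pins. Origin: centre of its underside, 10 mm above the counter; axes as the board's. The hinge line runs along y, 40 mm above the origin. Its bin's two wells are centred at x = 153 and 217 mm, y = 0 from here. Clear for a finger: 90 mm from a back-leaning tag to the bin, 60 mm before a forward one.
- foot_2: aluminium foot of the hinged tag_2, fixed on the board, 34 (x) x 60 (y) x 52 mm with stop pins. Origin: centre of its underside, 10 mm above the counter; axes as the board's. The hinge line runs along y, 40 mm above the origin. Its bin's two wells are centred at x = 153 and 217 mm, y = 0 from here. Clear for a finger: 90 mm from a back-leaning tag to the bin, 60 mm before a forward one.
- foot_3: aluminium foot of the hinged tag_3, fixed on the board, 34 (x) x 60 (y) x 52 mm with stop pins. Origin: centre of its underside, 10 mm above the counter; axes as the board's. The hinge line runs along y, 40 mm above the origin. Its bin's two wells are centred at x = 153 and 217 mm, y = 0 from here. Clear for a finger: 90 mm from a back-leaning tag to the bin, 60 mm before a forward one.
- foot_4: aluminium foot of the hinged tag_4, fixed on the board, 34 (x) x 60 (y) x 52 mm with stop pins. Origin: centre of its underside, 10 mm above the counter; axes as the board's. The hinge line runs along y, 40 mm above the origin. Its bin's two wells are centred at x = 153 and 217 mm, y = 0 from here. Clear for a finger: 90 mm from a back-leaning tag to the bin, 60 mm before a forward one.
- foot_5: aluminium foot of the hinged tag_5, fixed on the board, 34 (x) x 60 (y) x 52 mm with stop pins. Origin: centre of its underside, 10 mm above the counter; axes as the board's. The hinge line runs along y, 40 mm above the origin. Its bin's two wells are centred at x = 153 and 217 mm, y = 0 from here. Clear for a finger: 90 mm from a back-leaning tag to the bin, 60 mm before a forward one.
- tag_1 (a joint): white tag on foot_1, 52 wide x 4 mm, free edge 52 mm from the hinge, 40 g. 0: leans 32 deg to board -x, bar face up (not full). 0.558: upright. 1.117: leans 32 deg to its bin, 30 mm disc face up (full). Swings freely, falls to a stop either side of upright. At a stop its edge is 28 mm beside the hinge, 94 mm above the counter. Push level across the hinge, tip 70-80 mm above the counter, finger face 5 mm past it.
- tag_2 (a joint): white tag on foot_2, 52 wide x 4 mm, free edge 52 mm from the hinge, 40 g. 0: leans 32 deg to board -x, bar face up (not full). 0.558: upright. 1.117: leans 32 deg to its bin, 30 mm disc face up (full). Swings freely, falls to a stop either side of upright. At a stop its edge is 28 mm beside the hinge, 94 mm above the counter. Push level across the hinge, tip 70-80 mm above the counter, finger face 5 mm past it.
- tag_3 (a joint): white tag on foot_3, 52 wide x 4 mm, free edge 52 mm from the hinge, 40 g. 0: leans 32 deg to board -x, bar face up (not full). 0.558: upright. 1.117: leans 32 deg to its bin, 30 mm disc face up (full). Swings freely, falls to a stop either side of upright. At a stop its edge is 28 mm beside the hinge, 94 mm above the counter. Push level across the hinge, tip 70-80 mm above the counter, finger face 5 mm past it.
- tag_4 (a joint): white tag on foot_4, 52 wide x 4 mm, free edge 52 mm from the hinge, 40 g. 0: leans 32 deg to board -x, bar face up (not full). 0.558: upright. 1.117: leans 32 deg to its bin, 30 mm disc face up (full). Swings freely, falls to a stop either side of upright. At a stop its edge is 28 mm beside the hinge, 94 mm above the counter. Push level across the hinge, tip 70-80 mm above the counter, finger face 5 mm past it.
- tag_5 (a joint): white tag on foot_5, 52 wide x 4 mm, free edge 52 mm from the hinge, 40 g. 0: leans 32 deg to board -x, bar face up (not full). 0.558: upright. 1.117: leans 32 deg to its bin, 30 mm disc face up (full). Swings freely, falls to a stop either side of upright. At a stop its edge is 28 mm beside the hinge, 94 mm above the counter. Push level across the hinge, tip 70-80 mm above the counter, finger face 5 mm past it.
- jar_1_mid (a point): centre (half-way up) of a loose white screw-top jar, 46 mm diameter, 70 mm tall, standing within 5 mm of the centre of a well of one of the bins, top 84 mm above the counter. A bin with a jar in both its wells is full; with one jar or none it is not full
- jar_2_mid (a point): centre (half-way up) of a loose white screw-top jar, 46 mm diameter, 70 mm tall, standing within 5 mm of the centre of a well of one of the bins, top 84 mm above the counter. A bin with a jar in both its wells is full; with one jar or none it is not full
- jar_3_mid (a point): centre (half-way up) of a loose white screw-top jar, 46 mm diameter, 70 mm tall, standing within 5 mm of the centre of a well of one of the bins, top 84 mm above the counter. A bin with a jar in both its wells is full; with one jar or none it is not full
- jar_4_mid (a point): centre (half-way up) of a loose white screw-top jar, 46 mm diameter, 70 mm tall, standing within 5 mm of the centre of a well of one of the bins, top 84 mm above the counter. A bin with a jar in both its wells is full; with one jar or none it is not full
- jar_5_mid (a point): centre (half-way up) of a loose white screw-top jar, 46 mm diameter, 70 mm tall, standing within 5 mm of the centre of a well of one of the bins, top 84 mm above the counter. A bin with a jar in both its wells is full; with one jar or none it is not full
- jar_6_mid (a point): centre (half-way up) of a loose white screw-top jar, 46 mm diameter, 70 mm tall, standing within 5 mm of the centre of a well of one of the bins, top 84 mm above the counter. A bin with a jar in both its wells is full; with one jar or none it is not full
- jar_7_mid (a point): centre (half-way up) of a loose white screw-top jar, 46 mm diameter, 70 mm tall, standing within 5 mm of the centre of a well of one of the bins, top 84 mm above the counter. A bin with a jar in both its wells is full; with one jar or none it is not full
- beaker: loose glass beaker, 60 mm across, 75 mm tall; bystander, leave alone. Origin: centre of its underside
- jigger: loose brass double-cone jigger, 44 mm across, 72 mm tall; bystander, leave alone. Origin: centre of its underside
- dropper_bottle: loose amber bottle, 36 mm across, 85 mm tall; bystander, leave alone. Origin: centre of its underside
- tonic_bottle: loose green glass bottle, 44 mm across, 100 mm tall; bystander, leave alone. Origin: centre of its underside
- bar_spoon: loose steel spoon, about 170 mm long, lying flat; bystander, leave alone. Origin: on the handle line
- stopper: loose cork stopper, 36 mm across, 30 mm tall; bystander, leave alone. Origin: centre of its underside

How it is judged (in metres and radians):
At the end, for the whole second after the job is handed in: Each tag in front of a bin with both jars rests on its rear stop (joint above 1.0 rad, disc up) and each tag in front of a bin with one jar or none rests on its front stop (joint below 0.115 rad, bar up) ((y of jar_1_mid in the frame of foot_1 below -0.04 m or y of jar_1_mid in the frame of foot_1 above 0.04 m or value of joint tag_1 above 1 rad) and (y of jar_3_mid in the frame of foot_1 below -0.04 m or y of jar_3_mid in the frame of foot_1 above 0.04 m or value of joint tag_1 above 1 rad) and (y of jar_5_mid in the frame of foot_1 below -0.04 m or y of jar_5_mid in the frame of foot_1 above 0.04 m or value of joint tag_1 above 1 rad) and (y of jar_1_mid in the frame of foot_2 below -0.04 m or y of jar_1_mid in the frame of foot_2 above 0.04 m or value of joint tag_2 above 1 rad) and (y of jar_3_mid in the frame of foot_2 below -0.04 m or y of jar_3_mid in the frame of foot_2 above 0.04 m or value of joint tag_2 above 1 rad) and (y of jar_5_mid in the frame of foot_2 below -0.04 m or y of jar_5_mid in the frame of foot_2 above 0.04 m or value of joint tag_2 above 1 rad) and (y of jar_1_mid in the frame of foot_3 below -0.04 m or y of jar_1_mid in the frame of foot_3 above 0.04 m or value of joint tag_3 above 1 rad) and (y of jar_3_mid in the frame of foot_3 below -0.04 m or y of jar_3_mid in the frame of foot_3 above 0.04 m or value of joint tag_3 above 1 rad) and (y of jar_5_mid in the frame of foot_3 below -0.04 m or y of jar_5_mid in the frame of foot_3 above 0.04 m or value of joint tag_3 above 1 rad) and (y of jar_1_mid in the frame of foot_4 below -0.04 m or y of jar_1_mid in the frame of foot_4 above 0.04 m or value of joint tag_4 above 1 rad) and (y of jar_3_mid in the frame of foot_4 below -0.04 m or y of jar_3_mid in the frame of foot_4 above 0.04 m or value of joint tag_4 above 1 rad) and (y of jar_5_mid in the frame of foot_4 below -0.04 m or y of jar_5_mid in the frame of foot_4 above 0.04 m or value of joint tag_4 above 1 rad) and (y of jar_1_mid in the frame of foot_5 below -0.04 m or y of jar_1_mid in the frame of foot_5 above 0.04 m or value of joint tag_5 above 1 rad) and (y of jar_3_mid in the frame of foot_5 below -0.04 m or y of jar_3_mid in the frame of foot_5 above 0.04 m or value of joint tag_5 above 1 rad) and (y of jar_5_mid in the frame of foot_5 below -0.04 m or y of jar_5_mid in the frame of foot_5 above 0.04 m or value of joint tag_5 above 1 rad) and (y of jar_1_mid in the frame of foot_1 between -0.04 and 0.04 m or y of jar_3_mid in the frame of foot_1 between -0.04 and 0.04 m or y of jar_5_mid in the frame of foot_1 between -0.04 and 0.04 m or value of joint tag_1 below 0.115 rad) and (y of jar_1_mid in the frame of foot_2 between -0.04 and 0.04 m or y of jar_3_mid in the frame of foot_2 between -0.04 and 0.04 m or y of jar_5_mid in the frame of foot_2 between -0.04 and 0.04 m or value of joint tag_2 below 0.115 rad) and (y of jar_1_mid in the frame of foot_3 between -0.04 and 0.04 m or y of jar_3_mid in the frame of foot_3 between -0.04 and 0.04 m or y of jar_5_mid in the frame of foot_3 between -0.04 and 0.04 m or value of joint tag_3 below 0.115 rad) and (y of jar_1_mid in the frame of foot_4 between -0.04 and 0.04 m or y of jar_3_mid in the frame of foot_4 between -0.04 and 0.04 m or y of jar_5_mid in the frame of foot_4 between -0.04 and 0.04 m or value of joint tag_4 below 0.115 rad) and (y of jar_1_mid in the frame of foot_5 between -0.04 and 0.04 m or y of jar_3_mid in the frame of foot_5 between -0.04 and 0.04 m or y of jar_5_mid in the frame of foot_5 between -0.04 and 0.04 m or value of joint tag_5 below 0.115 rad)); the robot touches nothing.
It fails at once if a tag that was right from the start is swung more than 0.35 rad off its stop ((y of jar_1_mid in the frame of foot_4 between -0.04 and 0.04 m and value of joint tag_4 below 0.767 rad) or (y of jar_3_mid in the frame of foot_4 between -0.04 and 0.04 m and value of joint tag_4 below 0.767 rad) or (y of jar_5_mid in the frame of foot_4 between -0.04 and 0.04 m and value of joint tag_4 below 0.767 rad) or ((y of jar_1_mid in the frame of foot_1 below -0.04 m or y of jar_1_mid in the frame of foot_1 above 0.04 m) and (y of jar_3_mid in the frame of foot_1 below -0.04 m or y of jar_3_mid in the frame of foot_1 above 0.04 m) and (y of jar_5_mid in the frame of foot_1 below -0.04 m or y of jar_5_mid in the frame of foot_1 above 0.04 m) and value of joint tag_1 above 0.35 rad) or ((y of jar_1_mid in the frame of foot_2 below -0.04 m or y of jar_1_mid in the frame of foot_2 above 0.04 m) and (y of jar_3_mid in the frame of foot_2 below -0.04 m or y of jar_3_mid in the frame of foot_2 above 0.04 m) and (y of jar_5_mid in the frame of foot_2 below -0.04 m or y of jar_5_mid in the frame of foot_2 above 0.04 m) and value of joint tag_2 above 0.35 rad) or ((y of jar_1_mid in the frame of foot_3 below -0.04 m or y of jar_1_mid in the frame of foot_3 above 0.04 m) and (y of jar_3_mid in the frame of foot_3 below -0.04 m or y of jar_3_mid in the frame of foot_3 above 0.04 m) and (y of jar_5_mid in the frame of foot_3 below -0.04 m or y of jar_5_mid in the frame of foot_3 above 0.04 m) and value of joint tag_3 above 0.35 rad) or ((y of jar_1_mid in the frame of foot_5 below -0.04 m or y of jar_1_mid in the frame of foot_5 above 0.04 m) and (y of jar_3_mid in the frame of foot_5 below -0.04 m or y of jar_3_mid in the frame of foot_5 above 0.04 m) and (y of jar_5_mid in the frame of foot_5 below -0.04 m or y of jar_5_mid in the frame of foot_5 above 0.04 m) and value of joint tag_5 above 0.35 rad)).
It fails at once if a jar is lifted or shifted by more than 20 mm (distance of any of jar_1_mid, jar_2_mid, jar_3_mid, jar_4_mid, jar_5_mid, jar_6_mid, jar_7_mid from where it was at the start of the episode above 0.02 m).
It fails at once if another thing on the counter is lifted or shifted by more than 20 mm (distance of any of beaker, jigger, dropper_bottle, tonic_bottle, bar_spoon, stopper from where it was at the start of the episode above 0.02 m).
It fails at once if the fingers press a tag or its foot with more than 20 N (contact force between the fingers and foot_1 above 20 N or contact force between the fingers and foot_2 above 20 N or contact force between the fingers and foot_3 above 20 N or contact force between the fingers and foot_4 above 20 N or contact force between the fingers and foot_5 above 20 N).
It also fails if it takes over 54 s, if anything falls off the work surface, if the arm or the gripper's body presses on something with over 40 N, if the wrist force passes 120 N, or if a joint passes its speed limit or range.

## Working session

There is one attempt and no reset: what is moved stays moved. The work goes in short steps, Python scripts to look and compute and a tool call to move; the robot and the scene stay as the last step left them, time stands still between calls to the robot, and variables do not carry over. Pictures are saved under pics/ and viewed, and the job is handed in when it is done.

Besides the shell and the picture viewer there is one more tool, called after "Request:" as a command line: name --argument value ..., lists and objects as JSON in quotes. carry_out: Moves the arm, as the interface text tells. Its arguments: {"type":"object","properties":{"delta_pos":{"type":"array"},"delta_rot":{"type":"array"},"claw":{"type":"number"},"newtons":{"type":"number"}},"required":["delta_pos","delta_rot"]}

```bash
mkdir -p pics
python3 - <<'E'
from station import arm
import cv2,numpy as np
print(arm.get_obs())
for n in ["scene","side","wrist"]:
    c=arm.capture(n); cv2.imwrite(f"pics/{n}0.png",c["img"])
    print(n,{k:np.round(v,3).tolist() for k,v in c.items() if k!="img"})
E
```

```text
{'time_s': 0.0, 'qpos': array([-1.31997839e+00,  2.76569820e-01,  1.50610641e+00,  1.03614063e-05,
        1.36072111e+00, -1.20970668e-01]), 'qd': array([ 0.00073253, -0.00126092,  0.00055285, -0.00069318,  0.00238452,
       -0.00030309]), 'tau': array([ 9.74024297e-04, -4.04583335e+01, -2.37235701e+01,  7.01761991e-02,
        3.47015576e-02, -1.42519093e-04]), 'eef_pos': array([ 208.84632101, -535.501471  ,  403.82944648]), 'ee_rot': array([ 9.82771154e-01,  1.84824359e-01, -5.34869645e-05, -9.00768806e-04]), 'ft_force': array([-0.14391897,  0.76216211, -0.60266036]), 'torque': array([0.0173432 , 0.0577039 , 0.02471084]), 'opening': 94.05369903056356}
scene {'camera_matrix': [[372.585, 0.0, 319.935], [0.0, 372.585, 192.953], [0.0, 0.0, 1.0]], 'R': [[-0.554, 0.832, -0.01], [0.684, 0.448, -0.576], [-0.475, -0.326, -0.817]], 't': [291.059, -357.6, 1329.526]}
side {'camera_matrix': [[466.82, 0.0, 327.506], [0.0, 466.82, 195.9], [0.0, 0.0, 1.0]], 'R': [[0.917, -0.4, 0.002], [-0.216, -0.5, -0.838], [0.336, 0.768, -0.545]], 't': [-524.669, 174.574, 1198.266]}
wrist {'camera_matrix': [[335.554, 0.0, 320.55], [0.0, 335.554, 201.241], [0.0, 0.0, 1.0]], 'hand_eye': [[-0.001, -0.974, -0.227, 64.998], [1.0, -0.001, -0.0, -0.558], [0.0, -0.227, 0.974, 21.403], [0.0, 0.0, 0.0, 1.0]]}
```

View pics/scene0.png

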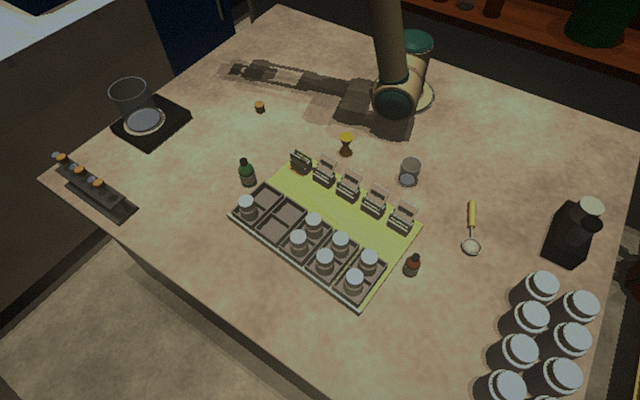

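View pics/side0.png

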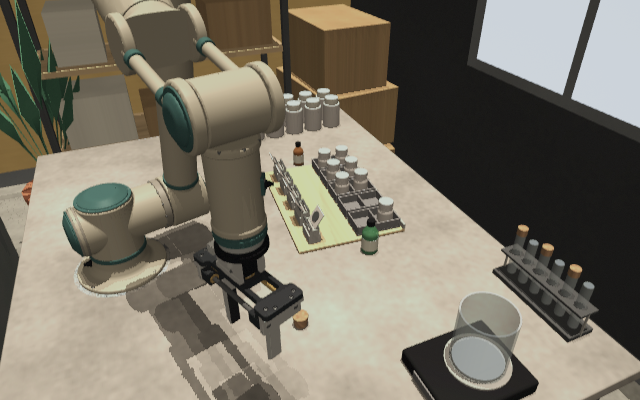

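View pics/wrist0.png

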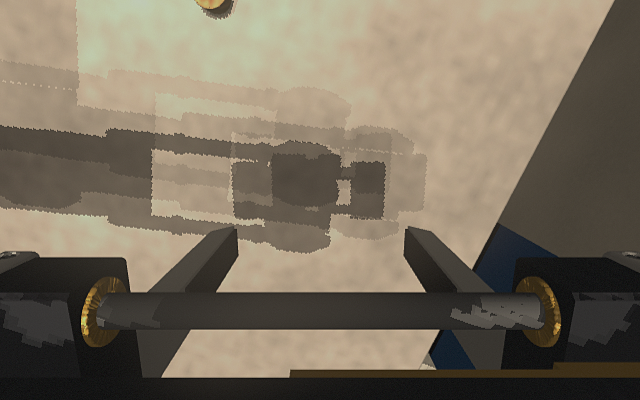

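The scene view shows the green board at about (320,230), with its five tags at (300,160)–(402,217) and its bins behind them. I'll zoom in.

Run:
```python
import cv2
i=cv2.imread("pics/scene0.png")[125:310,220:430]; cv2.imwrite("pics/sz.png",cv2.resize(i,None,fx=3.2,fy=3.2,interpolation=cv2.INTER_CUBIC))
i=cv2.imread("pics/side0.png")[140:260,250:410]; cv2.imwrite("pics/dz.png",cv2.resize(i,None,fx=5,fy=5,interpolation=cv2.INTER_CUBIC))
```

```text
(no output)
```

View pics/sz.png

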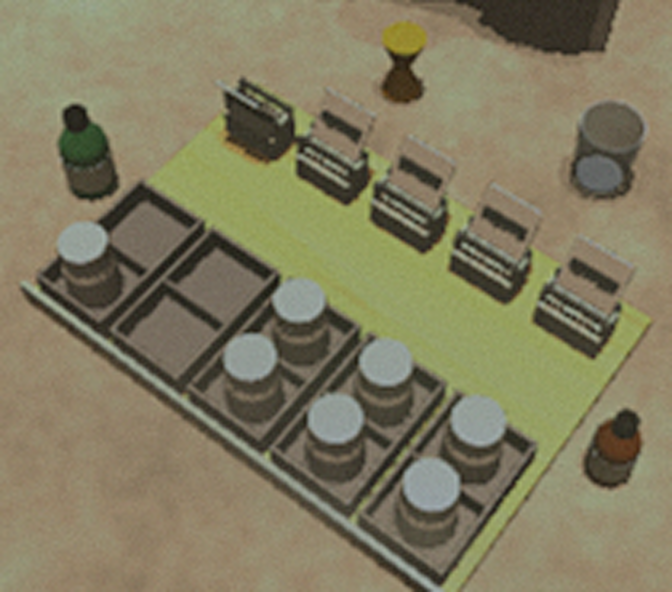

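View pics/dz.png

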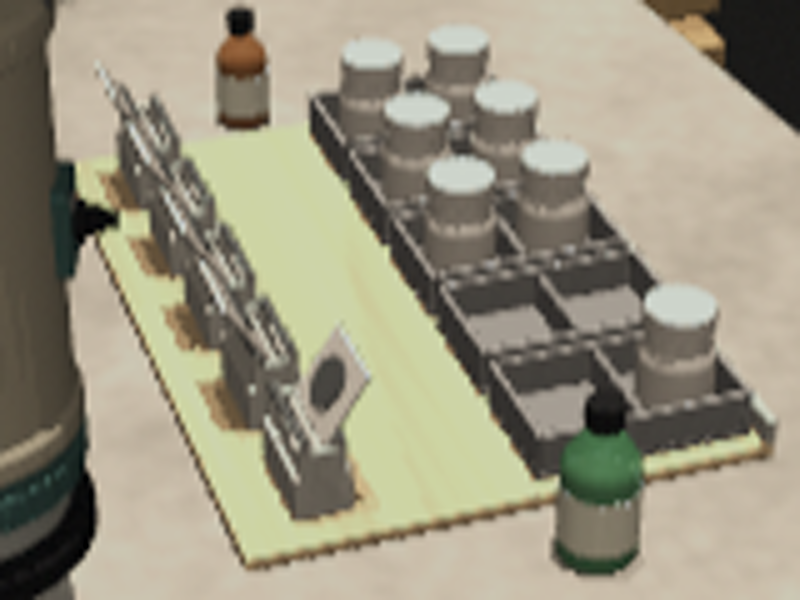

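```bash
cat > h.py <<'E'
import numpy as np,cv2
from scipy.optimize import least_squares
from station import arm
def proj(c,X):
    X=np.atleast_2d(X); p=(c["R"]@X.T).T+c["t"]; K=c["camera_matrix"]; q=(K@p.T).T; return q[:,:2]/q[:,2:]
def b2w(b,P):
    P=np.atleast_2d(P).astype(float); x,y,th=b; c,s=np.cos(th),np.sin(th)
    return np.c_[x+c*P[:,0]-s*P[:,1], y+s*P[:,0]+c*P[:,1], P[:,2]]
E
python3 - <<'E'
from h import *
S=arm.capture("scene");D=arm.capture("side")
for c in(S,D): print(-c["R"].T@c["t"])
def run(sg):
    t=sg  # y sign of tonic end
    lids=[(1,53 ,2)]
    # order bins from tonic: k=0..4 y = t*(170-85k)
    W=lambda k,far:(117 if far else 53,t*(170-85*k),84)
    P=[W(0,1),W(2,0),W(2,1),W(3,0),W(3,1),W(4,0),W(4,1)]
    s=np.array([(83,243),(300,300),(251,357),(386,360),(335,418),(477,420),(431,485)])/3.2+[220,125]
    d=np.array([(680,303),(461,172),(555,157),(416,108),(505,97),(372,52),(458,42)])/5+[250,140]
    Pc=[(-155,-t*220,10)]; sc=np.array([(650,320)])/3.2+[220,125]
    Pd=[(-155,t*220,10),(155,t*220,10),(-155,-t*220,10)]; dc=np.array([(250,560),(770,445),(80,165)])/5+[250,140]
    f=lambda b:np.r_[(proj(S,b2w(b,P))-s).ravel(),(proj(D,b2w(b,P))-d).ravel(),(proj(S,b2w(b,Pc))-sc).ravel(),(proj(D,b2w(b,Pd))-dc).ravel()]
    best=min((least_squares(f,[500,0,a],loss='soft_l1') for a in (0,1,2,3,-1,-2)),key=lambda r:r.cost)
    return best
for sg in(1,-1):
    r=run(sg); print(sg,r.x,r.cost,np.round(r.fun.reshape(-1,2),1).tolist())
E
```

```text
[1037.33471089  351.75096059  883.42552058]
[  115.51168465 -1042.83474175   800.46724464]
1 [748.1843978   99.85898807   3.68952937] 821.5785186634865 [[-7.4, 11.8], [-10.0, 18.3], [7.0, -22.0], [-1.8, 0.6], [14.4, -40.1], [5.1, -17.1], [18.3, -60.1], [9.9, -5.5], [14.7, -5.7], [-15.4, 6.0], [1.0, -0.5], [-28.5, 9.9], [-11.7, 3.5], [-40.9, 13.2], [-26.1, 112.7], [147.2, -70.0], [-0.8, -0.1], [69.6, -26.6]]
-1 [594.95006022  64.05859996  12.49736525] 15.144731151604928 [[-0.2, 0.3], [-1.2, -0.3], [-2.2, -0.1], [-0.5, -0.9], [-0.6, 0.2], [0.5, -0.2], [-0.7, 0.1], [-0.2, -1.3], [0.2, -0.3], [0.8, -0.8], [-0.5, -0.3], [0.4, -1.3], [-0.5, -0.7], [0.3, -1.6], [1.5, -2.6], [-1.9, -0.2], [-0.0, -0.9], [-5.3, -0.7]]
```

The board fit gives (595, 64) with a yaw of -4°. The tonic-bottle end is board y = -170.

| Board y | Bin | Tag now | Action |
|---|---|---|---|
| -170 | one jar | disc up | push forward |
| -85 | empty | bar up | leave |
| 0, 85, 170 | full | bar up | push back |

I'll turn the tool to the board yaw, shut the gripper, and go above the tag row for a wrist picture.

Request:
carry_out --delta_pos '[[0, 0, 0], [0, 0, 0], [0, 0, 0], [0, 0, 0], [10, -34, 0], [10, -34, 0], [10, -34, 0], [10, -34, 0], [10, -34, 0], [10, -34, 0]]' --delta_rot '[[0, 0, 6.3], [0, 0, 6.3], [0, 0, 6.3], [0, 0, 6.3], [0, 0, 0], [0, 0, 0], [0, 0, 0], [0, 0, 0], [0, 0, 0], [0, 0, 0]]' --claw 1 --newtons 10

```text
time_s: 1.08
eef_pos: [282.8, -334.6, 404.6]
ee_rot: [0.999, -0.034, 0.0, -0.0]
ft_force: [0.4, 0.1, -0.2]
opening: 31.3
```

Request:
carry_out --delta_pos '[[10, -34, 0], [10, -34, 0], [10, -34, 0], [10, -34, 0], [10, -34, 0], [10, -34, 0], [10, -34, 0], [10, -34, 0], [10, -34, 0], [0, 0, 0]]' --delta_rot '[[0, 0, 0], [0, 0, 0], [0, 0, 0], [0, 0, 0], [0, 0, 0], [0, 0, 0], [0, 0, 0], [0, 0, 0], [0, 0, 0], [0, 0, 0]]'

```text
time_s: 1.92
eef_pos: [394.2, -32.3, 404.8]
ee_rot: [1.0, -0.03, 0.001, -0.002]
ft_force: [0.5, -0.1, 0.8]
opening: 0.2
```

Request:
carry_out --delta_pos '[[10, -32, 0], [10, -32, 0], [10, -32, 0], [0, 0, 0], [0, 0, 0]]' --delta_rot '[[0, 0, 0], [0, 0, 0], [0, 0, 0], [0, 0, 0], [0, 0, 0]]'

```text
time_s: 2.33
eef_pos: [429.9, 57.4, 404.4]
ee_rot: [0.999, -0.032, -0.0, 0.0]
ft_force: [-0.2, 0.0, 0.1]
opening: 0.2
```

Run:
```python
from h import *
o=arm.get_obs();print(o["eef_pos"],o["ee_rot"])
c=arm.capture("wrist");cv2.imwrite("pics/w1.png",c["img"])
np.savez("w1.npz",p=o["eef_pos"],q=o["ee_rot"],K=c["camera_matrix"],H=c["hand_eye"])
cv2.imwrite("pics/side1.png",arm.capture("side")["img"])
```

```text
[429.87927551  57.3553198  404.40881765] [ 9.99476065e-01 -3.23630629e-02 -3.36037861e-04  3.37436436e-04]
```

View pics/w1.png

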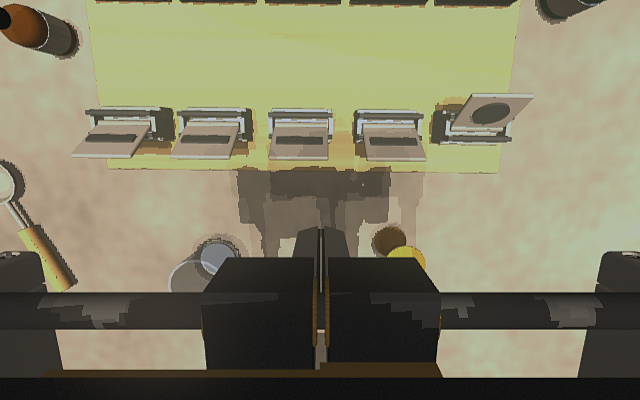

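The wrist picture confirms four bar-up tags, with front edges at about row 158, and one disc-up tag at (490,110). I'll refine the board pose and locate the jigger, base at about (390,240), and the beaker, base at about (220,257).

Run:
```python
from h import *
from scipy.spatial.transform import Rotation as R
d=np.load("w1.npz"); M=np.eye(4); M[:3,:3]=R.from_quat(d["q"]).as_matrix(); M[:3,3]=d["p"]
T=M@d["H"]; Ti=np.linalg.inv(T); c=dict(R=Ti[:3,:3],t=Ti[:3,3],camera_matrix=d["K"])
P=[(-128,170+26,94),(-128,170-26,94),(-128,111,94),(-128,59,94),(-128,26,94),(-128,-26,94),(-128,-59,94),(-128,-111,94),(-155,220,10),(-155,-220,10)]
m=np.array([(72,157),(138,157),(170,157),(234,158),(268,159),(331,159),(365,160),(428,160),(107,169),(500,173)],float)
f=lambda b:(proj(c,b2w(b,P))-m).ravel()
r=least_squares(f,[595,64,-.069],loss='soft_l1');print(r.x,np.degrees(r.x[2]),np.round(r.fun.reshape(-1,2),1).tolist())
b=r.x
def back(u,z):
    ray=T[:3,:3]@np.linalg.inv(d["K"])@[*u,1]; X=T[:3,3]+ray*(z-T[2,3])/ray[2]; 
    cs,sn=np.cos(b[2]),np.sin(b[2]); q=X[:2]-b[:2]; return X.round(),np.round([cs*q[0]+sn*q[1],-sn*q[0]+cs*q[1]])
print("jig",back((390,238),0),back((405,262),72),"beak",back((220,256),0))
q=M[:2,3]-b[:2];cs,sn=np.cos(b[2]),np.sin(b[2]);print("tcp board",cs*q[0]+sn*q[1],-sn*q[0]+cs*q[1],R.from_quat(d["q"]).as_matrix()[:,0])
```

```text
[ 5.93483494e+02  6.36106986e+01 -7.49254114e-02] -4.292909850345877 [[-1.0, -0.5], [-6.2, 0.1], [0.3, 0.4], [-3.0, 0.0], [1.4, -0.6], [-1.0, -0.0], [3.4, -0.7], [0.8, -0.1], [0.7, 4.2], [0.3, 3.9]]
jig (array([355., -21.,   0.]), array([-232., -103.])) (array([355., -22.,  72.]), array([-232., -103.])) beak (array([345., 186.,   0.]), array([-257.,  103.]))
tcp board -162.67696226711544 -18.48447619362256 [ 9.97905038e-01 -6.46924404e-02 -6.49882645e-04]
```

I'll do the middle tag (y=0) first: shift over, lower the tip to 75 mm, and push.

Request:
carry_out --delta_pos '[[0, -18, 0], [0, 0, 35], [0, 0, 35], [0, 0, 30], [0, 0, 20], [0, 0, 10], [0, 0, 0], [0, 0, 0]]' --delta_rot '[[0, 0, 0], [0, 0, 0], [0, 0, 0], [0, 0, 0], [0, 0, 0], [0, 0, 0], [0, 0, 0], [0, 0, 0]]'

```text
time_s: 3.1
eef_pos: [430.7, 73.3, 274.6]
ee_rot: [0.999, -0.035, -0.0, 0.0]
ft_force: [0.1, 0.3, 0.4]
opening: 0.4
```

Run:
```python
from h import *
print(arm.get_obs()["eef_pos"])
i=arm.capture("scene")["img"][125:310,220:430]; cv2.imwrite("pics/s2.png",cv2.resize(i,None,fx=3,fy=3))
```

```text
[430.73424747  73.3205991  274.56621861]
```

View pics/s2.png

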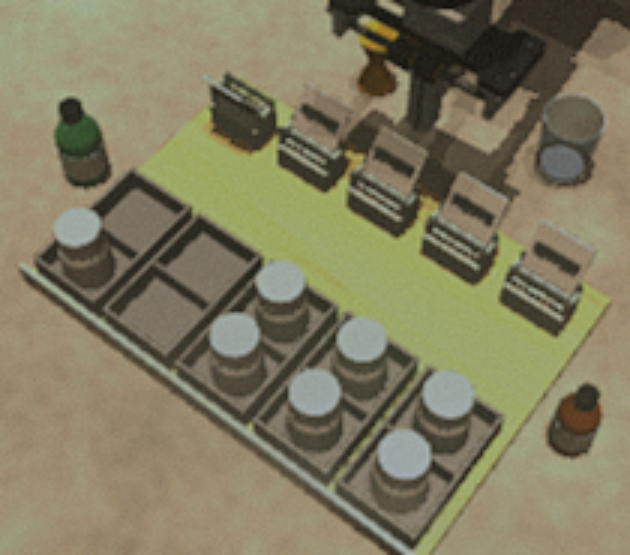

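The finger stands in front of the middle tag, at about (425,95), and clear of the jigger. I'll push slowly.

Request:
carry_out --delta_pos '[[10, 0, 0], [8, 0, 0], [7, 0, 0], [7, 0, 0], [7, 0, 0], [6, 0, 0], [6, 0, 0], [6, 0, 0], [5, 0, 0], [0, 0, 0]]' --delta_rot '[[0, 0, 0], [0, 0, 0], [0, 0, 0], [0, 0, 0], [0, 0, 0], [0, 0, 0], [0, 0, 0], [0, 0, 0], [0, 0, 0], [0, 0, 0]]'

```text
time_s: 3.98
eef_pos: [494.0, 70.3, 274.6]
ee_rot: [0.999, -0.034, 0.001, 0.0]
ft_force: [0.5, 0.1, 0.1]
opening: 0.4
```

Run:
```python
from h import *
print(arm.get_obs()["eef_pos"])
i=arm.capture("scene")["img"][125:310,220:430]; cv2.imwrite("pics/s3.png",cv2.resize(i,None,fx=3,fy=3))
```

```text
[493.95216501  70.29405769 274.61933307]
```

View pics/s3.png

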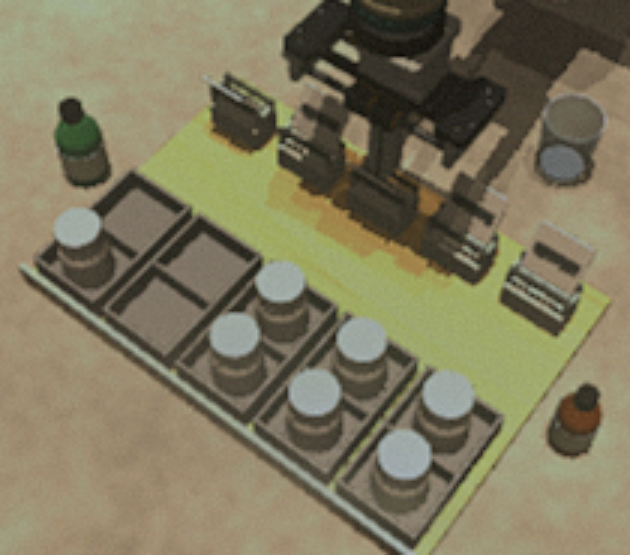

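The middle tag fell over backwards. Back off, go to y=+85, and repeat.

Request:
carry_out --delta_pos '[[-16, 0, 0], [-23, 0, 0], [-23, 0, 0], [0, -20, 0], [0, -25, 0], [0, -25, 0], [0, -15, 0], [0, 0, 0], [0, 0, 0]]' --delta_rot '[[0, 0, 0], [0, 0, 0], [0, 0, 0], [0, 0, 0], [0, 0, 0], [0, 0, 0], [0, 0, 0], [0, 0, 0], [0, 0, 0]]'

```text
time_s: 4.78
eef_pos: [436.3, 159.7, 274.6]
ee_rot: [0.999, -0.033, -0.0, 0.0]
ft_force: [0.1, -1.2, 0.2]
opening: 0.5
```

Request:
carry_out --delta_pos '[[10, 0, 0], [8, 0, 0], [7, 0, 0], [7, 0, 0], [7, 0, 0], [6, 0, 0], [6, 0, 0], [6, 0, 0], [5, 0, 0], [0, 0, 0]]' --delta_rot '[[0, 0, 0], [0, 0, 0], [0, 0, 0], [0, 0, 0], [0, 0, 0], [0, 0, 0], [0, 0, 0], [0, 0, 0], [0, 0, 0], [0, 0, 0]]'

```text
time_s: 5.62
eef_pos: [499.7, 155.1, 274.6]
ee_rot: [0.999, -0.034, 0.001, -0.0]
ft_force: [0.2, -0.9, -0.4]
opening: 0.4
```

Request:
carry_out --delta_pos '[[-16, 0, 0], [-23, 0, 0], [-23, 0, 0], [0, -20, 0], [0, -25, 0], [0, -25, 0], [0, -15, 0], [0, 0, 0], [0, 0, 0]]' --delta_rot '[[0, 0, 0], [0, 0, 0], [0, 0, 0], [0, 0, 0], [0, 0, 0], [0, 0, 0], [0, 0, 0], [0, 0, 0], [0, 0, 0]]'

```text
time_s: 6.37
eef_pos: [442.1, 244.6, 274.5]
ee_rot: [0.999, -0.033, -0.0, 0.0]
ft_force: [0.6, -1.6, -0.8]
opening: 0.9
```

Run:
```python
from h import *
p=arm.get_obs()["eef_pos"]
x,y,th=593.5,63.6,-.073;c,s=np.cos(th),np.sin(th);q=p[:2]-[x,y];print(p,c*q[0]+s*q[1],-s*q[0]+c*q[1])
i=arm.capture("scene")["img"][125:310,220:430]; cv2.imwrite("pics/s4.png",cv2.resize(i,None,fx=3,fy=3))
```

```text
[442.13546868 244.56014545 274.54290709] -164.15976057630988 169.43839172064855
```

View pics/s4.png

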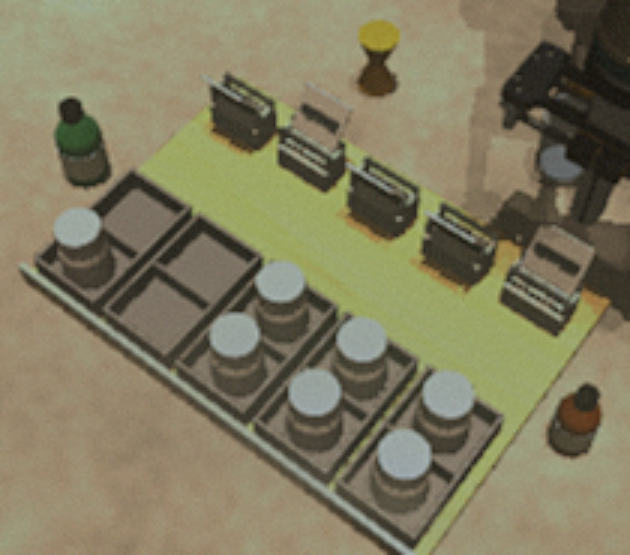

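Both tags, at (385,190) and (460,240), now look like the back-leaning one. Next is the tag at y=170, followed by a retreat and a lift.

Request:
carry_out --delta_pos '[[10, 0, 0], [8, 0, 0], [7, 0, 0], [7, 0, 0], [7, 0, 0], [6, 0, 0], [6, 0, 0], [6, 0, 0], [6, 0, 0], [0, 0, 0]]' --delta_rot '[[0, 0, 0], [0, 0, 0], [0, 0, 0], [0, 0, 0], [0, 0, 0], [0, 0, 0], [0, 0, 0], [0, 0, 0], [0, 0, 0], [0, 0, 0]]'

```text
time_s: 7.25
eef_pos: [506.7, 239.9, 274.6]
ee_rot: [0.999, -0.034, 0.001, -0.0]
ft_force: [-0.0, 0.1, 0.5]
opening: 0.5
```

Request:
carry_out --delta_pos '[[-16, 0, 0], [-23, 0, 0], [-23, 0, 0], [0, 0, -20], [0, 0, -30], [0, 0, -35], [0, 0, -15], [0, 0, 0]]' --delta_rot '[[0, 0, 0], [0, 0, 0], [0, 0, 0], [0, 0, 0], [0, 0, 0], [0, 0, 0], [0, 0, 0], [0, 0, 0]]'

```text
time_s: 7.92
eef_pos: [444.2, 244.7, 378.8]
ee_rot: [0.999, -0.034, 0.004, -0.002]
ft_force: [-0.5, 0.0, 0.5]
opening: 0.8
```

Now go high over the board to behind the tonic-end tag (board x=-25, y=-170).

Request:
carry_out --delta_pos '[[13, 34, 0], [14, 34, 0], [14, 34, 0], [14, 34, 0], [14, 34, 0], [14, 34, 0], [14, 34, 0], [14, 34, 0], [14, 34, 0], [14, 34, 0]]' --delta_rot '[[0, 0, 0], [0, 0, 0], [0, 0, 0], [0, 0, 0], [0, 0, 0], [0, 0, 0], [0, 0, 0], [0, 0, 0], [0, 0, 0], [0, 0, 0]]'

```text
time_s: 8.75
eef_pos: [558.8, -106.2, 373.0]
ee_rot: [0.999, -0.034, -0.001, -0.0]
ft_force: [0.3, 0.8, 0.4]
opening: 0.4
```

Request:
carry_out --delta_pos '[[0, 0, 0], [0, 0, 0], [0, 0, 0]]' --delta_rot '[[0, 0, 0], [0, 0, 0], [0, 0, 0]]'

```text
time_s: 9.0
eef_pos: [558.5, -104.3, 373.2]
ee_rot: [0.999, -0.034, -0.001, -0.001]
ft_force: [-0.0, 0.6, 0.3]
opening: 0.5
```

Run:
```python
from h import *
o=arm.get_obs();p=o["eef_pos"]
x,y,th=593.5,63.6,-.073;c,s=np.cos(th),np.sin(th);q=p[:2]-[x,y];print(p,o["ee_rot"],c*q[0]+s*q[1],-s*q[0]+c*q[1])
i=arm.capture("scene")["img"][125:310,220:430]; cv2.imwrite("pics/s5.png",cv2.resize(i,None,fx=3,fy=3))
cv2.imwrite("pics/w5.png",arm.capture("wrist")["img"])
```

```text
[ 558.47653131 -104.25751587  373.24238865] [ 9.99409767e-01 -3.43141552e-02 -1.45855006e-03 -7.27566605e-04] -22.687471769600695 -169.96490113099796
```

View pics/s5.png

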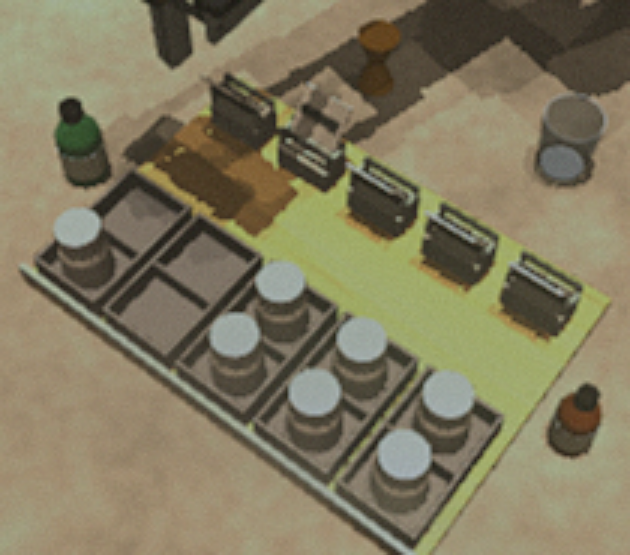

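View pics/w5.png

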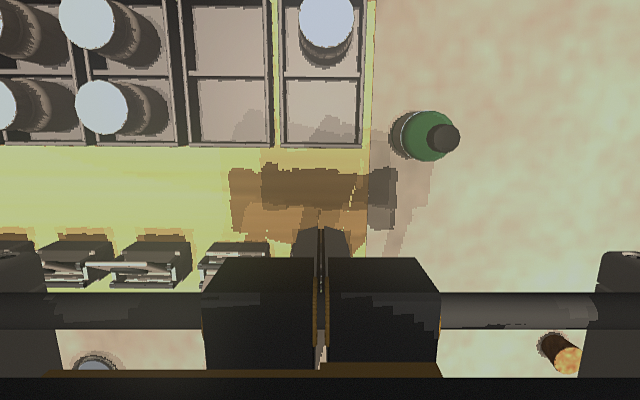

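All three tags now lean back, and the finger is correctly placed behind the last one. I'll lower it and push it forward.

Request:
carry_out --delta_pos '[[0, 0, 30], [0, 0, 30], [0, 0, 25], [0, 0, 13], [0, 0, 0], [0, 0, 0]]' --delta_rot '[[0, 0, 0], [0, 0, 0], [0, 0, 0], [0, 0, 0], [0, 0, 0], [0, 0, 0]]'

```text
time_s: 9.6
eef_pos: [558.7, -103.3, 276.4]
ee_rot: [0.999, -0.033, -0.001, -0.0]
ft_force: [-0.0, -0.6, -1.0]
opening: 0.6
```

Request:
carry_out --delta_pos '[[-12, 0, 0], [-12, 0, 0], [-8, 0, 0], [-7, 0, 0], [-7, 0, 0], [-6, 0, 0], [-6, 0, 0], [-6, 0, 0], [-6, 0, 0], [-5, 0, 0]]' --delta_rot '[[0, 0, 0], [0, 0, 0], [0, 0, 0], [0, 0, 0], [0, 0, 0], [0, 0, 0], [0, 0, 0], [0, 0, 0], [0, 0, 0], [0, 0, 0]]'

```text
time_s: 10.43
eef_pos: [483.5, -99.4, 276.6]
ee_rot: [0.999, -0.034, -0.0, 0.0]
ft_force: [-0.6, 0.6, 0.2]
opening: 0.7
```

Request:
carry_out --delta_pos '[[0, 0, 0], [0, 0, 0]]' --delta_rot '[[0, 0, 0], [0, 0, 0]]'

```text
time_s: 10.6
eef_pos: [484.0, -99.5, 276.6]
ee_rot: [0.999, -0.034, -0.0, 0.0]
ft_force: [0.1, -0.4, 0.1]
opening: 0.7
```

Run:
```python
from h import *
o=arm.get_obs();p=o["eef_pos"]
x,y,th=593.5,63.6,-.073;c,s=np.cos(th),np.sin(th);q=p[:2]-[x,y];print(p,c*q[0]+s*q[1],-s*q[0]+c*q[1])
i=arm.capture("scene")["img"][125:310,220:430]; cv2.imwrite("pics/s6.png",cv2.resize(i,None,fx=3,fy=3))
```

```text
[483.96210726 -99.47334771 276.63515097] -97.35237446351557 -170.62819773929837
```

View pics/s6.png

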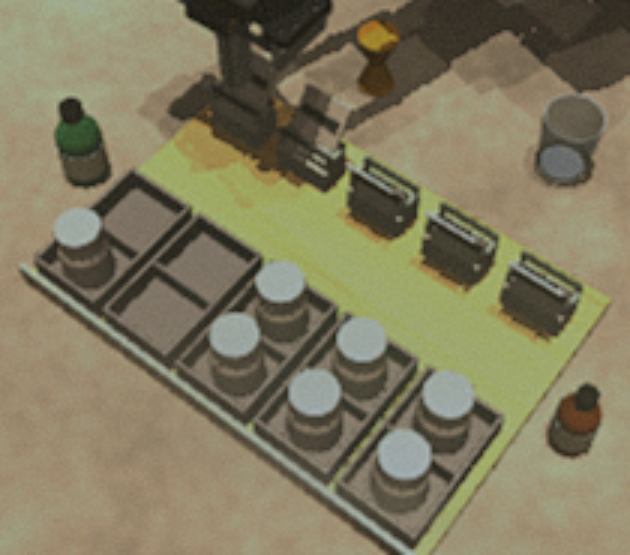

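It appears to have gone over. I'll back off, lift, and move clear for a full check.

Request:
carry_out --delta_pos '[[16, 0, 0], [25, 0, 0], [25, 0, 0], [0, 0, -25], [0, 0, -35], [0, 0, -35], [0, 0, -35], [0, 35, -15], [0, 35, 0], [0, 35, 0]]' --delta_rot '[[0, 0, 0], [0, 0, 0], [0, 0, 0], [0, 0, 0], [0, 0, 0], [0, 0, 0], [0, 0, 0], [0, 0, 0], [0, 0, 0], [0, 0, 0]]'

```text
time_s: 11.48
eef_pos: [543.4, -209.4, 423.8]
ee_rot: [0.999, -0.033, 0.002, 0.001]
ft_force: [0.3, -0.2, 0.1]
opening: 0.4
```

Request:
carry_out --delta_pos '[[-20, 35, 0], [-20, 35, 0], [-20, 35, 0], [-20, 35, 0], [-20, 35, 0], [-20, 0, 0], [0, 0, 0], [0, 0, 0], [0, 0, 0]]' --delta_rot '[[0, 0, 0], [0, 0, 0], [0, 0, 0], [0, 0, 0], [0, 0, 0], [0, 0, 0], [0, 0, 0], [0, 0, 0], [0, 0, 0]]'

```text
time_s: 12.23
eef_pos: [412.0, -374.9, 421.7]
ee_rot: [0.999, -0.034, 0.001, -0.0]
ft_force: [1.1, -0.9, 0.1]
opening: 0.3
```

Run:
```python
from h import *
o=arm.get_obs();print(o["eef_pos"],o["ft_force"],o["time_s"])
a=arm.capture("scene")["img"][125:310,220:430]; b=arm.capture("side")["img"][140:260,250:410]
cv2.imwrite("pics/s7.png",cv2.resize(a,None,fx=3,fy=3));cv2.imwrite("pics/d7.png",cv2.resize(b,None,fx=5,fy=5,interpolation=cv2.INTER_CUBIC))
```

```text
[ 411.98568357 -374.87201089  421.74653409] [ 1.10573386 -0.89449076  0.10163702] 12.2333
```

View pics/s7.png

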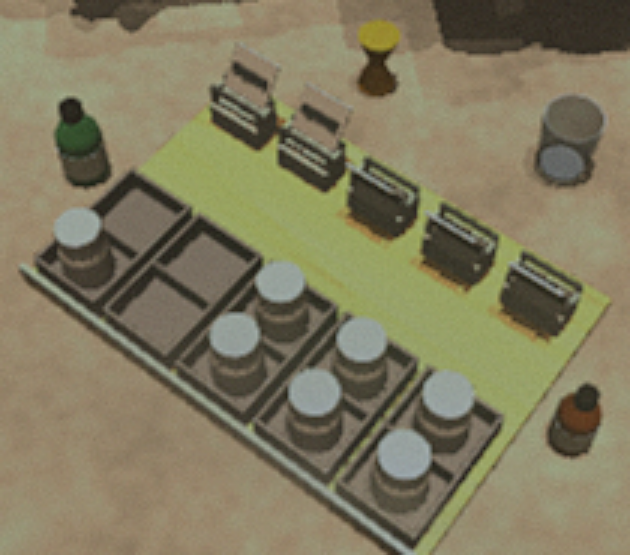

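View pics/d7.png

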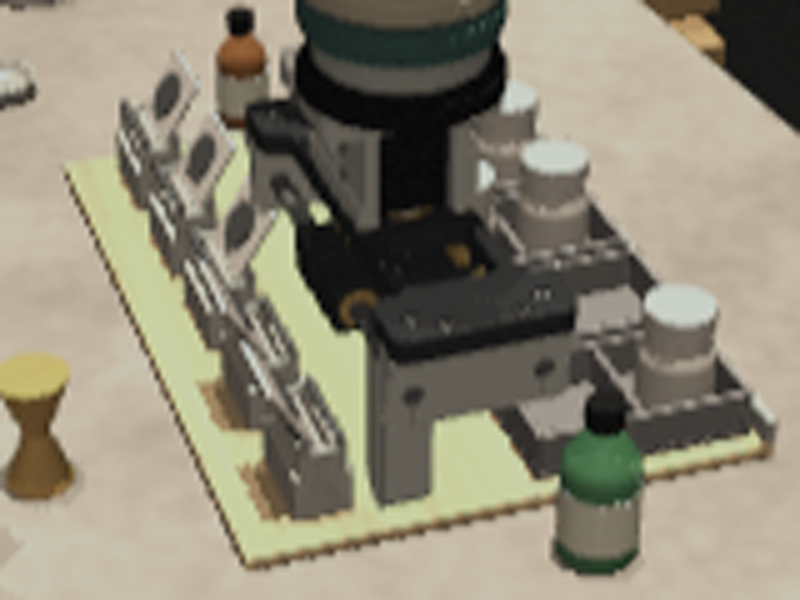

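The scene view shows bars on the two left tags, at (245,85) and (315,130), and back-leaning tags in front of the three full bins. The side view shows the discs at (170,95), (205,155) and (240,225). Jars and bystanders haven't moved, and the arm is clear.

```bash
python3 -c "
from station import arm
print(arm.close_job())"
```

```text
the job is handed in; nothing more can be done
None
```

I turned four tags with the closed fingertips and handed the job in at about 12 s of the 54 s allowed. The hand-in gives no verdict, so the result rests on my own pictures.

- **Pushed back, disc up:** the three tags in front of the full bins, at board y = 0, 85 and 170 mm.
- **Pushed forward, bar up:** the tag in front of the one-jar bin, at y = -170 mm.
- **Left alone:** the empty bin's tag at y = -85 mm, which already showed its bar.

**Last checks:** the final scene and side pictures show every tag leaning the right way. By eye, no jar or bystander had moved, and the arm was clear of everything. The bar spoon and cork stopper were mostly outside those cropped views, but the arm never worked near them. The wrist force readings stayed within about 2 N, though they were only taken at the end of each move.

**Disagreement:** the board-corner points misfitted by about 4 to 5 pixels in both the side and wrist views. The tag edges' push-direction position fitted within 1 pixel, so I placed the pushes from those.

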